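# Set the photometer's aperture wheel and take the reading

### The arm

A 6-joint arm with a two-finger parallel gripper is mounted at the origin on a cart in front of the work surface, level with it; the furniture and walls round the work are solid. World frame = base frame: x ahead of the robot, y to its left, z up, the work surface at z = 0. Lengths are in m, angles in rad, forces in N, time in s.
With the tool pointing down it reaches from about 0.4 to 0.925 m from the base axis. Payload 12.5 kg.
Tool frame: the origin (TCP) lies midway between the tips of the shut fingers; the grasp point (between the pads) lies 19 mm behind it; z points along the fingers, y is the line along which they close (so a half turn about z gives the same grasp; the last joint's range is limited). The gripper opens to 95 mm and grips with 3 to 60 N. Pads are 20 mm wide; open, the fingers measure 119 mm over their backs; the gripper's body (75 mm by 180 mm) begins 59 mm behind the grasp point.
Start: joints at [-1.302, 0.491, 1.559, -0, 1.092, -0.106], TCP at [0.229, -0.582, 0.215] pointing down, gripper open.
Joint ranges: [-3.1, 3.1], [-0.84, 2.19], [0.05, 2.79], [-1.13, 4.28], [0.06, 2.93], [-2.69, 2.69]. Speed limits (rad/s): [2.22, 2.22, 2.79, 3.14, 3.14, 3.14].

### API

Orientations are given as a rotation vector (axis times angle).
In Python, from bench import r gives the robot as it stands.
- The arm moves only by the tool apply_moves, never from a script. Its argument "plan" is a list of rows, each a list of 2 entries, a list of its own where there are three numbers: the shift along the tool's x, y, z in mm, then the turn, a rotation vector about the tool's x, y, z in degrees. A call has exactly 10 rows; each row is the pose to reach, as a shift and turn from the pose commanded when the call began, along the tool's axes at that moment; what a row does not reach only later rows make up. A row lasts 1/8 s, in which the tool goes at most 62.5 mm and 10.7 degrees, less where a joint would pass 70% of its speed; a pose out of reach is approached as far as the arm can. A call with a gripper value outside its range is refused whole. "grip" is the finger opening in mm, from 0 to 95.1, set as the call begins (left out, the last holds). The fingers move at their own pace and stop on an object; the grip force is fixed at half the most. Time passes only in rows, so rows that repeat a pose let the fingers close, or fill a call up. It gives the time, the measured TCP pose, the force, the opening and the grip force at its end, in the units of the state.
- r.sense(): the state, without advancing time (a new reading comes with each control period).
- r.snapshot(name): name is "scene" or "top"; returns a dict with "image" (384x512x3 uint8, red, green, blue), "depth" (384x512 float32, m along the optical axis (not along the pixel's ray), 0 where there is no reading), "intrinsics" (3x3 intrinsics, pixels), "xyz" and "rotation" of the camera in the world. Camera axes: x right, y up, looking along -z (the intrinsics and any distortion apply to the point x, -y, -z); pixel columns grow to the right and rows downward; lengths in m; the calibration is good to about 2 mm. A picture is of the moment at which its call begins.
- r.hand_in(): hands the job in; it is judged then, once.
The state is a dict: "t": time; "joints": joint angles; "qd": joint speeds; "joint_torque": joint torques, N m; "tcp_pos": TCP position; "eef_rot": TCP orientation; "force": force on the tool from outside, world axes, zero at the start; "torque": the same for the moment, N m; "width": opening from 0.0 (shut) to 1.0 (fully open); "finger_force": force on a finger pad.
Only numpy, scipy, OpenCV 4.12 (cv2) and the standard library are available. Lean on these libraries where they do the work, as an engineer would, in place of code of your own. Each camera call takes 0.05 s, during which the arm holds its last target. There are 200 camera calls.

### The job

Get the photometer ready and take a reading at full aperture: push the aperture wheel round by its tabs, keeping off the disc with the openings, until the widest opening has clicked into place under the lens barrel, and tip the lid over the sample well shut. Once both are done, press the round key down and let it come up again. Do not touch the vial in the well, and leave the tube rack, the marker and the cooling block where they are.

Things in the scene. Friction and masses are not known exactly. Their poses are not given: they have to be found in the camera images.
- photometer: White bench photometer, 215 (x) x 265 (y) mm, fixed. Origin: under its centre, on the bench; x points to its back, y to its left, z up. Deck at z = 45 mm. Left: aperture wheel, axis at x -15, y 55. A column (x 78 to 106, y 37 to 73 mm) carries an arm and lens barrel, top at z = 108. Right rear: well block x -4 to 110, y -128 to -42, top z = 66. Right front: key deck. Space behind it is free.
- aperture_wheel (a joint): Turn of the wheel, rad, counter-clockwise from above, endless; 0 or any multiple of 6.283: widest opening under the barrel. A spring detent holds it at each multiple of 60 degrees: pushing a tab at its outer half takes about 3 N; past half a step the wheel snaps forward by itself into the next position and stays there. It starts in one of the five other positions.
- wheel_axis (a point): The wheel's axis at the disc's upper face (63 mm up). At each of six openings, 60 degrees apart, a straight bright metal tab stands out from the disc's rim: 12 mm wide, 8 mm thick (57 to 65 mm above the bench), reaching 84 mm from the axis. Raised dots on the tabs number them. x of this frame points to the widest opening and its tab (six dots) and turns with the wheel.
- widest_opening (a point): Centre of the widest opening, on the upper face of the thin black disc (108 mm across, 58 to 63 mm above the bench). Its six round openings, 25, 6, 8, 11, 14 and 18 mm in diameter counter-clockwise from above, have their centres 38 mm from the axis; each tab is on its opening's radius, 54 to 84 mm from the axis.
- beam (a point): Centre line of the black lens barrel at the height of the disc's upper face; fixed on the photometer at x = 23, y = 55, z = 63 mm, straight behind the wheel's axis. The barrel is 32 mm across, its underside at z = 71 mm.
- well_lid (a joint): Angle of the grey lid of the sample well, rad: 0 shut, flat on the block; 1.75 fully open, leaning back a little past upright, as it stands at the start. A plate 70 mm long from the hinge, 74 mm wide, 7 mm thick. Tipped forward past upright (below about 1.4) it falls shut by itself in about a second.
- lid_hinge (a point): Middle of the lid's hinge line at the rear of the well block, fixed on the photometer at x = 77, y = -85, z = 66.5 mm; the hinge runs along the photometer's y.
- lid_front (a point): Middle of the lid's free edge (a small lip), 74 mm from the hinge; up in the air while the lid stands open.
- read_key (a joint): Travel of the round key, m: 0 up, 0.006 fully down. It springs back; fully down takes 5 N. It counts as pressed beyond 0.004.
- read_key_top (a point): Centre of the top of the round grey key, 26 mm across, in a black collar on the key deck at the right front of the photometer (x = -68, y = -85 mm).
- vial: Specimen vial, 25 mm across, 46 mm high, standing loose in the sample well (28 mm wide, 48 mm deep, at x = 40, y = -85 mm of the photometer), its cap 2 mm below the well's rim. Origin: centre of its foot.
- rack_green: Green tube rack, 62 x 144 x 58 mm, standing loose on the bench to the left of the photometer. Origin: centre of its underside.
- marker_red: Marker pen, 140 mm long, 15 mm thick, lying loose in front of the photometer. Origin: middle of its underside.
- cool_block: Cooling block with small wells, 105 x 68 x 28 mm, loose, at the right front of the bench. Origin: centre of its underside.

How it is judged:
By the outcome, as a careful person would: the job done as asked, in the order asked, and still so for the second after the job is handed in, with the robot touching nothing.
It also fails if it takes over 59 s, if anything falls off the work surface, if the arm or the gripper's body presses on something with over 40 N, if the wrist force passes 120 N, or if a joint passes its speed limit or range.

## Working session

There is one attempt and no reset: what is moved stays moved. The work goes in short steps, Python scripts to look and compute and a tool call to move; the robot and the scene stay as the last step left them, time stands still between calls to the robot, and variables do not carry over. Pictures are saved under pics/ and viewed, at most 10 in all, crops included, and the job is handed in when it is done.

Besides the shell and the picture viewer there is one more tool, called after "Request:" by a JSON object that holds its "api" and its "payload", one argument or row to a line. apply_moves: Moves the arm, as the interface text tells. Its arguments: {"type":"object","properties":{"plan":{"type":"array"},"grip":{"type":"number"}},"required":["plan"]}

```bash
mkdir -p pics; ls
python3 - <<'E'
from bench import r
import cv2,numpy as np
s=r.sense(); print({k:np.round(v,3) for k,v in s.items()})
for n in ("scene","top"):
    d=r.snapshot(n); np.savez(n+"0.npz",**d)
    cv2.imwrite(f"pics/{n}0.png",d["image"][:,:,::-1])
    print(n,d["intrinsics"],d["xyz"],d["rotation"],[k for k in d])
E
```

```text
pics
{'t': np.float64(0.0), 'joints': array([-1.302,  0.492,  1.559, -0.   ,  1.092, -0.106]), 'qd': array([ 0.   ,  0.001, -0.002, -0.001, -0.001,  0.002]), 'joint_torque': array([-4.0000e-03, -6.1266e+01, -2.5819e+01,  6.9000e-02,  4.8000e-02,
       -0.0000e+00]), 'tcp_pos': array([ 0.229, -0.581,  0.214]), 'eef_rot': array([-3.086, -0.585,  0.   ]), 'force': array([-0.347,  0.338,  0.521]), 'torque': array([0.036, 0.027, 0.021]), 'finger_force': np.float64(0.0), 'width': np.float64(1.001)}
scene [[463.30655106   0.         262.5276544 ]
 [  0.         463.30655106 192.16632262]
 [  0.           0.           1.        ]] [-0.51802796  0.90290653  0.67361201] [ 0.58478772 -1.24107802 -1.94667739] ['image', 'depth', 'intrinsics', 'xyz', 'rotation']
top [[369.20346417   0.         259.23264658]
 [  0.         369.20346417 188.9051351 ]
 [  0.           0.           1.        ]] [0.43278246 0.08686694 1.07752918] [ 0.03470569 -0.06405842 -1.57391694] ['image', 'depth', 'intrinsics', 'xyz', 'rotation']
```

View pics/scene0.png

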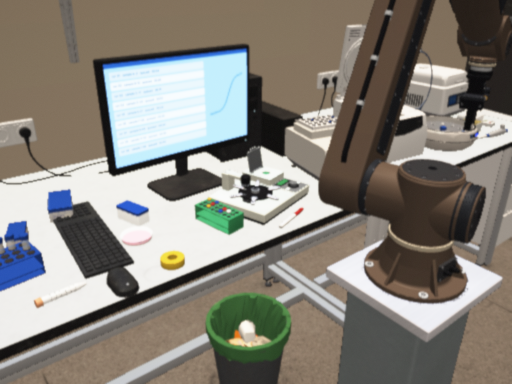

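View pics/top0.png

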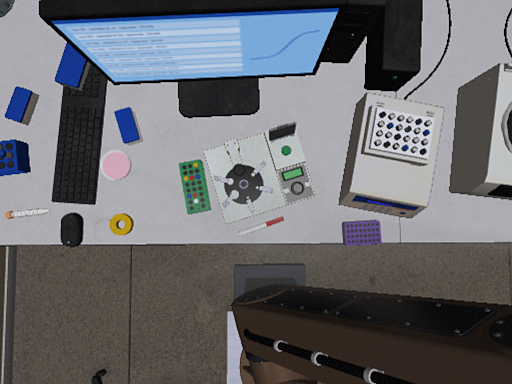

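The top view shows the photometer at about (258,180): the wheel hub at (245,184), the key at (297,187), the open lid at (283,130), the green rack at (195,187), the marker at (262,227) and the cooling block at (362,233). The monitor is behind. I'll enlarge both views.

```bash
cat > h.py <<'E'
import numpy as np,cv2
from scipy.spatial.transform import Rotation as R
def load(n): return dict(np.load(n+".npz"))
def ray(d,u,v):
    K=d["intrinsics"]; c=np.array([(u-K[0,2])/K[0,0],-(v-K[1,2])/K[1,1],-1.])
    return d["xyz"],R.from_rotvec(d["rotation"]).as_matrix()@c
def onz(d,u,v,z):
    o,w=ray(d,u,v); return o+w*(z-o[2])/w[2]
def proj(d,p):
    c=R.from_rotvec(d["rotation"]).as_matrix().T@(np.asarray(p)-d["xyz"]); K=d["intrinsics"]
    return K[0,0]*c[0]/-c[2]+K[0,2],K[1,1]*-c[1]/-c[2]+K[1,2]
def dep(d,u,v):
    o,w=ray(d,u,v); return o+w*d["depth"][int(round(v)),int(round(u))]
E
python3 - <<'E'
from h import *
a=load("top0")["image"][110:240,180:325,::-1]
cv2.imwrite("pics/t1.png",cv2.resize(a,None,fx=4.6,fy=4.6,interpolation=cv2.INTER_CUBIC))
b=load("scene0")["image"][140:235,190:320,::-1]
cv2.imwrite("pics/s1.png",cv2.resize(b,None,fx=6,fy=6,interpolation=cv2.INTER_CUBIC))
E
```

```text
(no output)
```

View pics/t1.png

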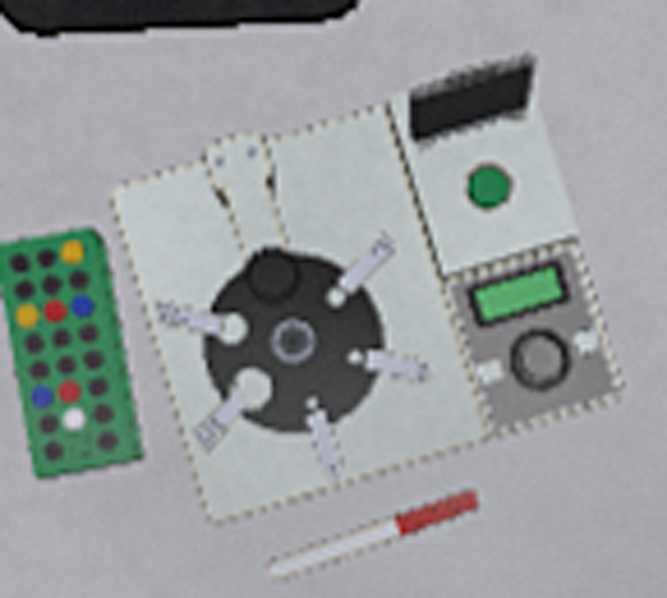

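View pics/s1.png

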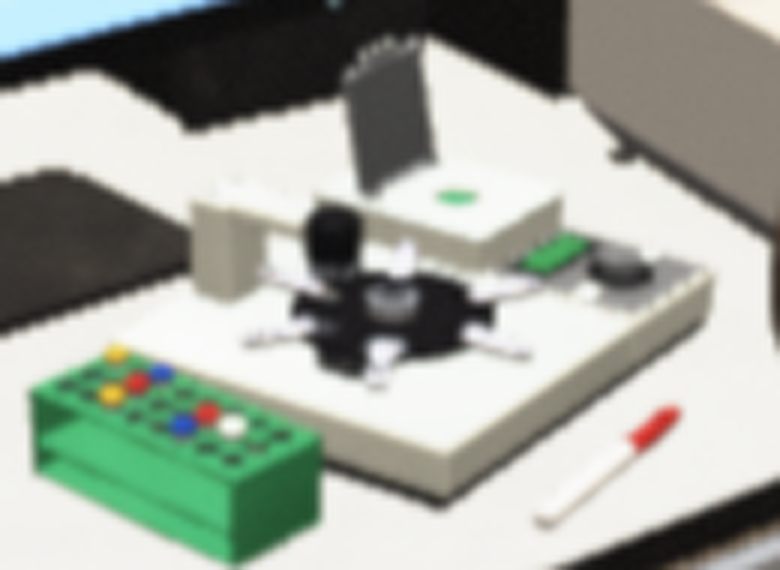

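In the enlarged top view, the large opening is at the lower left (253,387), with the next-largest on the left (232,327) and the smallest at the bottom (312,403). So the wheel stands at about +120° and has to go two steps clockwise. The lid stands open at (470,95), the key is at (540,360), and the vial cap (green) at (490,187). Next step: fit the photometer pose.

```bash
cat > fit.py <<'E'
from h import *
from scipy.optimize import least_squares
T=load("top0"); S=load("scene0")
U=lambda a,b:((a+.5)/4.6-.5+180,(b+.5)/4.6-.5+110)
V=lambda a,b:((a+.5)/6-.5+190,(b+.5)/6-.5+140)
def green(d,box):
    x0,y0,x1,y1=box; h=cv2.cvtColor(np.ascontiguousarray(d["image"]),cv2.COLOR_RGB2HSV)
    m=cv2.inRange(h,(50,90,40),(85,255,255)); k=np.zeros_like(m); k[y0:y1,x0:x1]=m[y0:y1,x0:x1]
    M=cv2.moments(k,True); return M["m10"]/M["m00"],M["m01"]/M["m00"]
def tri(a,b):
    (o,w),(p,q)=ray(T,*a),ray(S,*b); s=np.linalg.lstsq(np.c_[w,-q],p-o,rcond=None)[0]
    A,B=o+w*s[0],p+q*s[1]; return (A+B)/2,np.linalg.norm(A-B)
vt=green(T,(275,140,297,160)); vs=green(S,(258,168,275,178))
print("vial",vt,vs,tri(vt,vs))
kt=U(540,360); ks=V(620,263); print("key tri",tri(kt,ks),dep(T,*kt))
ht=U(292,341); hs=V(392,297); print("hub tri",tri(ht,hs),dep(T,*ht))
print("deck z",dep(T,*U(350,180)),"keydeck",dep(T,*U(600,375)),"block",dep(T,*U(440,210)))
obs=[(vt,(.040,-.085,.064)),(kt,(-.068,-.085,.053)),(ht,(-.015,.055,.066)),(U(212,520),(-.1075,.1325,.045)),(U(113,187),(.1075,.1325,.045)),(U(622,396),(-.1075,-.1325,.045)),(U(388,103),(.1075,-.042,.066))]
def W(p,m):
    c,s=np.cos(p[2]),np.sin(p[2]); return np.array([p[0]+c*m[0]-s*m[1],p[1]+s*m[0]+c*m[1],m[2]])
f=lambda p:np.concatenate([(W(p,m)[:2]-onz(T,*u,m[2])[:2])*1e3 for u,m in obs])
if __name__=="__main__":
    s=least_squares(f,[.6,0,.3],loss="soft_l1"); print(s.x,np.degrees(s.x[2]),np.round(f(s.x).reshape(-1,2),1))
    for n,m in dict(axis=(-.015,.055,.063),key=(-.068,-.085,.05),hinge=(.077,-.085,.0665),vial=(.04,-.085,.064)).items(): print(n,W(s.x,m),proj(S,W(s.x,m)))
    ax=W(s.x,(-.015,.055,.063))
    for o in [(253,387),(232,327),(337,297),(355,357),(312,403)]:
        q=onz(T,*U(*o),.063)-ax; print(o,np.hypot(*q[:2]),np.degrees(np.arctan2(q[1],q[0])-s.x[2])%360)
    print("lid top",[dep(T,*U(*o)) for o in((415,90),(470,75),(530,62),(470,105))])
    print("rack",[onz(T,*U(*o),.058) for o in((100,232),(143,460),(0,245))],"marker",[onz(T,*U(*o),.01) for o in((270,570),(475,497))])
    print("monitor",[dep(T,u,v) for u,v in((100,80),(200,76),(290,74),(318,70),(220,112),(255,112),(375,85))])
E
python3 fit.py
```

```text
vial (285.7543859649123, 150.35087719298247) (265.0, 172.0) (array([ 0.60313911, -0.00587892,  0.06636918]), np.float64(0.0003501557013507019))
key tri (array([ 0.49916132, -0.03843434,  0.05285616]), np.float64(0.0019194170830984267)) [ 0.49944915 -0.03706931  0.05814211]
hub tri (array([0.50954162, 0.11093058, 0.07030404]), np.float64(0.002773055687301909)) [0.50971967 0.11177071 0.07950367]
deck z [0.61058249 0.07696418 0.04921657] keydeck [ 0.49090112 -0.07495987  0.04704218] block [0.58927809 0.02318442 0.06701891]
[0.54132647 0.06414989 0.28554778] 16.36068284288519 [[ 0.2  0.1]
 [ 0.2  1.1]
 [ 0.7  0.6]
 [-3.1 -0.1]
 [-0.  -0.3]
 [-2.6 -4.7]
 [ 1.8  0.1]]
axis [0.51144129 0.11269756 0.063     ] (np.float64(253.62968347675107), np.float64(191.12343534255157))
key [ 0.50002302 -0.0365627   0.05      ] (np.float64(291.9841897226752), np.float64(184.2691221998809))
hinge [0.63915161 0.00428135 0.0665    ] (np.float64(256.1515811946145), np.float64(169.37255196326353))
vial [ 0.60364983 -0.00614092  0.064     ] (np.float64(265.00727016030453), np.float64(172.5845564559238))
(253, 3
[... 307 characters left out ...]
78101, 0.01055088, 0.14143258]), array([ 0.66297769, -0.02401271,  0.13394937]), array([0.64511519, 0.00759011, 0.1033477 ])]
rack [array([0.57760653, 0.22786938, 0.058     ]), array([0.44026544, 0.20146863, 0.058     ]), array([0.56982931, 0.28784702, 0.058     ])] marker [array([0.37169361, 0.1274611 , 0.01      ]), array([ 0.41656053, -0.00111677,  0.01      ])]
monitor [array([0.82036383, 0.53110723, 0.01165802]), array([0.78327098, 0.22059512, 0.14430035]), array([ 0.79511464, -0.01326104,  0.12874743]), array([ 0.85499039, -0.11013367,  0.00448554]), array([0.72563852, 0.18063641, 0.01165406]), array([0.72663275, 0.07821064, 0.00832666]), array([ 0.79367997, -0.26442033,  0.05019145])]
```

```bash
cat >> h.py <<'E'
P=np.array([.54133,.06415,.28555])
def toW(m):
    c,s=np.cos(P[2]),np.sin(P[2]); return np.array([P[0]+c*m[0]-s*m[1],P[1]+s*m[0]+c*m[1],m[2]])
def toP(w):
    c,s=np.cos(P[2]),np.sin(P[2]); x,y=w[0]-P[0],w[1]-P[1]; return np.array([c*x+s*y,-s*x+c*y,w[2]])*1e3
GOAL=R.from_matrix(np.array([[np.cos(P[2]),np.sin(P[2]),0],[np.sin(P[2]),-np.cos(P[2]),0],[0,0,-1]]))
def shift(s,m): # tool-axes shift mm and turn deg from state s to photometer point m
    Q=R.from_rotvec(s["eef_rot"]); return np.round(Q.inv().apply(toW(m)-s["tcp_pos"])*1e3,1),np.round((Q.inv()*GOAL).as_rotvec(degrees=True),1)
def st(s): return round(float(s["t"]),2),np.round(toP(s["tcp_pos"]),1),np.round(s["force"],1),np.round(s["joints"],2)
E
python3 - <<'E'
from h import *
from bench import r
T=load("top0"); s=r.sense()
v,u=np.mgrid[80:250:3,270:512:3]; p=np.array([dep(T,a,b) for a,b in zip(u.ravel(),v.ravel())])
for y0 in np.arange(-.75,-.1,.1):
    k=(p[:,1]>y0)&(p[:,1]<y0+.1)&(p[:,0]<.75); print(round(y0,2),[(round(x,1),round(p[k&(p[:,0]>x)&(p[:,0]<x+.1),2].max(initial=0),3)) for x in np.arange(.2,.75,.1)])
print(st(s),shift(s,(-.015,-.023,.215)),shift(s,(-.015,-.023,.08)))
print(R.from_rotvec(s["eef_rot"]).as_matrix().round(3))
E
```

```text
-0.75 [(np.float64(0.2), np.float64(0.0)), (np.float64(0.3), np.float64(0.002)), (np.float64(0.4), np.float64(0.006)), (np.float64(0.5), np.float64(0.0)), (np.float64(0.6), np.float64(0.0)), (np.float64(0.7), np.float64(0.0))]
-0.65 [(np.float64(0.2), np.float64(0.0)), (np.float64(0.3), np.float64(0.006)), (np.float64(0.4), np.float64(0.174)), (np.float64(0.5), np.float64(0.0)), (np.float64(0.6), np.float64(0.15)), (np.float64(0.7), np.float64(0.0))]
-0.55 [(np.float64(0.2), np.float64(0.0)), (np.float64(0.3), np.float64(0.005)), (np.float64(0.4), np.float64(0.18)), (np.float64(0.5), np.float64(0.199)), (np.float64(0.6), np.float64(0.204)), (np.float64(0.7), np.float64(0.203))]
-0.45 [(np.float64(0.2), np.float64(0.0)), (np.float64(0.3), np.float64(0.003)), (np.float64(0.4), np.float64(0.156)), (np.float64(0.5), np.float64(0.156)), (np.float64(0.6), np.float64(0.197)), (np.float64(0.7), np.float64(0.155))]
-0.35 [(np.float64(0.2), np.float64(0.0)), (np.float64(0.3), np.float64(0.031)), (np.float64(0.4), np.float64(0.155)), (np.float64(0.5), np.float64(0.203)), (np.float64(0.6), np.float64(0.204)), (np.float64(0.7), np.float64(0.157))]
-0.25 [(np.float64(0.2), np.float64(0.0)), (np.float64(0.3), np.float64(0.033)), (np.float64(0.4), np.float64(0.155)), (np.float64(0.5), np.float64(0.202)), (np.float64(0.6), np.float64(0.204)), (np.float64(0.7), np.float64(0.19))]
-0.15 [(np.float64(0.2), np.float64(0.0)), (np.float64(0.3), np.float64(0.006)), (np.float64(0.4), np.float64(0.05)), (np.float64(0.5), np.float64(0.069)), (np.float64(0.6), np.float64(0.005)), (np.float64(0.7), np.float64(0.005))]
(0.1, array([-481.7, -531.4,  214.1]), array([-0.9,  0. , -0.7]), array([-1.3 ,  0.49,  1.56,  0.  ,  1.09, -0.11])) (array([ 5.102e+02, -4.647e+02, -4.000e-01]), array([-0.1, -0. ,  5.1])) (array([ 510.2, -464.6,  134.6]), array([-0.1, -0. ,  5.1]))
[[ 0.931  0.366 -0.   ]
 [ 0.366 -0.931  0.001]
 [ 0.    -0.001 -1.   ]]
```

Request:
{"api": "apply_moves", "payload": {
  "plan": [
    [[35,-32,-20],[0,0,1]],
    [[75,-70,-30],[0,0,2]],
    [[120,-110,-30],[0,0,3]],
    [[165,-150,-30],[0,0,4]],
    [[210,-190,-30],[0,0,5]],
    [[255,-232,-30],[0,0,5.1]],
    [[300,-274,-30],[0,0,5.1]],
    [[345,-315,-30],[0,0,5.1]],
    [[390,-357,-30],[0,0,5.1]],
    [[430,-394,-30],[0,0,5.1]]
  ],
  "grip": 0
}}

```text
t: 1.35
tcp_pos: [0.4853, -0.0554, 0.2446]
eef_rot: [3.109, 0.448, -0.0]
force: [-0.6, -0.9, 0.4]
width: 0.026
finger_force: 0.0
```

```bash
python3 -c "
from h import *
from bench import r
s=r.sense();print(st(s),shift(s,(-.015,-.023,.1)),s['width'],np.round(s['tcp_pos'],3))"
```

```text
(1.35, array([-87.5, -98.9, 244.6]), array([-0.6, -0.9,  0.4]), array([-0.25,  0.26,  1.84, -0.  ,  1.04,  1.04])) (array([ 72.5, -75.9, 144.6]), array([0., 0., 0.])) 0.025522808470634623 [ 0.485 -0.055  0.245]
```

Request:
{"api": "apply_moves", "payload": {
  "plan": [
    [[30,-32,0],[0,0,0]],
    [[72,-78,20],[0,0,0]],
    [[72,-78,70],[0,0,0]],
    [[72,-78,115],[0,0,0]],
    [[72,-78,145],[0,0,0]],
    [[72,-78,165],[0,0,0]],
    [[72,-78,178],[0,0,0]],
    [[72,-78,186],[0,0,0]],
    [[72,-78,191],[0,0,0]],
    [[72,-78,191],[0,0,0]]
  ]
}}

```text
t: 2.6
tcp_pos: [0.5319, 0.0376, 0.0537]
eef_rot: [3.109, 0.447, 0.0]
force: [0.7, -0.5, 0.2]
width: 0.003
finger_force: 0.0
```

```bash
python3 -c "
from h import *
from bench import r
s=r.sense();print(st(s),shift(s,(-.015,-.021,.053)))
d=r.snapshot('top');np.savez('top1.npz',**d)
a=d['image'][130:230,200:320,::-1];cv2.imwrite('pics/t2.png',cv2.resize(a,None,fx=5,fy=5,interpolation=cv2.INTER_CUBIC))
# arc waypoints relative to current, r=76
c=toP(s['tcp_pos'])
for th in range(270,150,-6): 
  q=np.array([-15+76*np.cos(np.radians(th)),55+76*np.sin(np.radians(th))]); print(th,round(q[0]-c[0],1),round(-(q[1]-c[1]),1))"
```

```text
(2.6, array([-16.5, -22.9,  53.7]), array([ 0.7, -0.5,  0.2]), array([-0.05,  0.59,  1.93, -0.  ,  0.62,  1.23])) (array([ 1.5, -1.9,  0.7]), array([ 0., -0.,  0.]))
270 1.5 -1.9
264 -6.4 -2.3
258 -14.3 -3.5
252 -22.0 -5.6
246 -29.4 -8.4
240 -36.5 -12.1
234 -43.2 -16.4
228 -49.3 -21.4
222 -55.0 -27.0
216 -60.0 -33.2
210 -64.3 -39.9
204 -67.9 -47.0
198 -70.8 -54.4
192 -72.8 -62.1
186 -74.1 -69.9
180 -74.5 -77.9
174 -74.1 -85.8
168 -72.8 -93.7
162 -70.8 -101.4
156 -67.9 -108.8
```

View pics/t2.png

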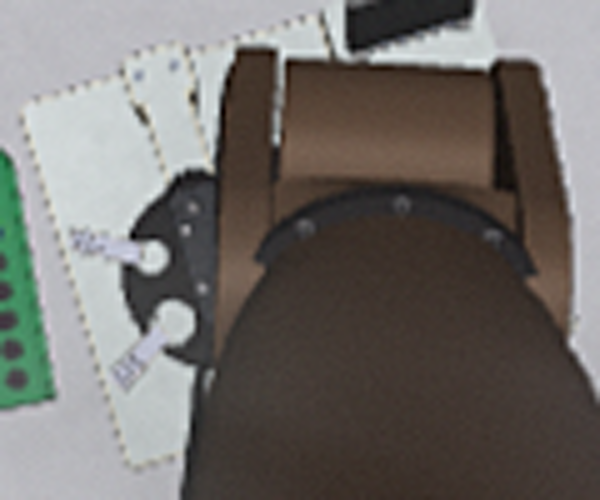

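The arm hides the wheel's right side at about (330,260). The visible tabs on the left, (100,243) and (135,365), have not moved, and the force is about zero. So the finger is in the gap, and I'll make the first push.

Request:
{"api": "apply_moves", "payload": {
  "plan": [
    [[-6,-2,0],[0,0,0]],
    [[-14,-3,0],[0,0,0]],
    [[-22,-5,0],[0,0,0]],
    [[-29,-8,0],[0,0,0]],
    [[-36,-12,0],[0,0,0]],
    [[-43,-16,0],[0,0,0]],
    [[-49,-21,0],[0,0,0]],
    [[-55,-27,0],[0,0,0]],
    [[-60,-33,0],[0,0,0]],
    [[-60,-33,0],[0,0,0]]
  ]
}}

```text
t: 3.9
tcp_pos: [0.4643, 0.0527, 0.0536]
eef_rot: [-3.109, -0.448, 0.001]
force: [0.1, 0.2, 0.6]
width: 0.007
finger_force: 0.0
```

```bash
python3 -c "
from h import *
from bench import r
s=r.sense();print(st(s))
for n in('top','scene'):
  d=r.snapshot(n);np.savez(n+'2.npz',**d)
a=np.load('top2.npz')['image'][130:230,180:300,::-1];b=np.load('scene2.npz')['image'][150:220,210:310,::-1]
z=lambda i:cv2.resize(i,(400,320),interpolation=cv2.INTER_CUBIC)
cv2.imwrite('pics/t3.png',np.hstack([z(a),z(b)]))"
```

```text
(3.9, array([-77.2,  10.7,  53.6]), array([0.1, 0.2, 0.6]), array([-0.03,  0.53,  2.09, -0.  ,  0.52,  1.26]))
```

View pics/t3.png

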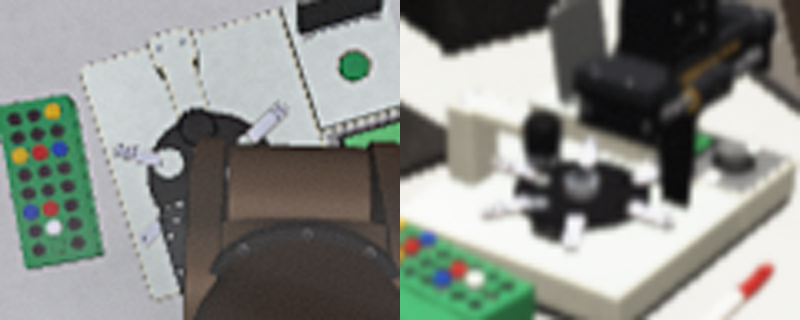

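The left tab at (130,153), position 60°, now carries the widest opening at (170,163), and the rest of the wheel sits on its detents. So one step has clicked. I'll continue the arc for the second step.

Request:
{"api": "apply_moves", "payload": {
  "plan": [
    [[-4,-7,0],[0,0,0]],
    [[-8,-14,0],[0,0,0]],
    [[-11,-22,0],[0,0,0]],
    [[-13,-29,0],[0,0,0]],
    [[-14,-37,0],[0,0,0]],
    [[-15,-45,0],[0,0,0]],
    [[-14,-53,0],[0,0,0]],
    [[-13,-61,0],[0,0,0]],
    [[-11,-68,0],[0,0,0]],
    [[-8,-76,0],[0,0,0]]
  ]
}}

```text
t: 5.25
tcp_pos: [0.4356, 0.1236, 0.0535]
eef_rot: [3.11, 0.447, -0.001]
force: [0.4, 0.3, 0.8]
width: 0.005
finger_force: 0.0
```

```bash
python3 -c "
from h import *
from bench import r
s=r.sense();print(st(s))"
```

```text
(5.25, array([-84.7,  86.8,  53.5]), array([0.4, 0.3, 0.8]), array([ 0.13,  0.52,  2.13, -0.  ,  0.5 ,  1.42]))
```

Request:
{"api": "apply_moves", "payload": {
  "plan": [
    [[0,0,-15],[0,0,0]],
    [[0,0,-40],[0,0,0]],
    [[0,0,-80],[0,0,0]],
    [[0,0,-125],[0,0,0]],
    [[0,25,-155],[0,0,0]],
    [[0,60,-165],[0,0,0]],
    [[0,105,-165],[0,0,0]],
    [[0,145,-165],[0,0,0]],
    [[0,170,-165],[0,0,0]],
    [[0,172,-165],[0,0,0]]
  ]
}}

```text
t: 6.5
tcp_pos: [0.4845, -0.0428, 0.2184]
eef_rot: [-3.11, -0.444, 0.001]
force: [-0.5, -0.1, 0.8]
width: 0.004
finger_force: 0.0
```

```bash
python3 -c "
from h import *
from bench import r
s=r.sense();print(st(s),shift(s,(.127,-.085,.2)))
T=load('top0')
v,u=np.mgrid[0:130:2,150:340:2]; p=np.array([dep(T,a,b) for a,b in zip(u.ravel(),v.ravel()) if T['depth'][b,a]>0])
for y0 in np.arange(-.2,.3,.05):
  k=(p[:,1]>y0)&(p[:,1]<y0+.05)&(p[:,0]>.66)&(p[:,2]>.03); print(round(y0,2),[(round(z,2),round(float(p[k&(p[:,2]>z)&(p[:,2]<z+.1),0].min(initial=9)),3)) for z in(.03,.13,.23,.33,.43)])
for n in('top','scene'):
  d=r.snapshot(n);np.savez(n+'3.npz',**d)
a=np.load('top3.npz')['image'][130:230,180:300,::-1];b=np.load('scene3.npz')['image'][150:220,210:310,::-1]
z=lambda i:cv2.resize(i,(400,320),interpolation=cv2.INTER_CUBIC)
cv2.imwrite('pics/t4.png',np.hstack([z(a),z(b)]))"
```

```text
(6.5, array([-84.6, -86.7, 218.4]), array([-0.5, -0.1,  0.8]), array([-0.22,  0.29,  1.88, -0.  ,  0.97,  1.06])) (array([211.6,  -2. ,  18.3]), array([-0. ,  0. , -0.1]))
-0.2 [(0.03, 0.873), (0.13, 9.0), (0.23, 9.0), (0.33, 9.0), (0.43, 9.0)]
-0.15 [(0.03, 0.873), (0.13, 0.874), (0.23, 9.0), (0.33, 9.0), (0.43, 9.0)]
-0.1 [(0.03, 0.797), (0.13, 0.795), (0.23, 0.795), (0.33, 0.796), (0.43, 0.795)]
-0.05 [(0.03, 0.795), (0.13, 0.66), (0.23, 0.792), (0.33, 0.793), (0.43, 0.793)]
-0.0 [(0.03, 0.793), (0.13, 0.79), (0.23, 0.79), (0.33, 0.789), (0.43, 0.79)]
0.05 [(0.03, 0.789), (0.13, 0.787), (0.23, 0.788), (0.33, 0.787), (0.43, 0.788)]
0.1 [(0.03, 0.786), (0.13, 0.785), (0.23, 0.785), (0.33, 0.785), (0.43, 0.785)]
0.15 [(0.03, 0.784), (0.13, 0.782), (0.23, 0.783), (0.33, 0.782), (0.43, 0.782)]
0.2 [(0.03, 0.781), (0.13, 0.78), (0.23, 0.78), (0.33, 0.78), (0.43, 0.78)]
0.25 [(0.03, 0.779), (0.13, 0.777), (0.23, 0.777), (0.33, 0.778), (0.43, 0.778)]
```

View pics/t4.png

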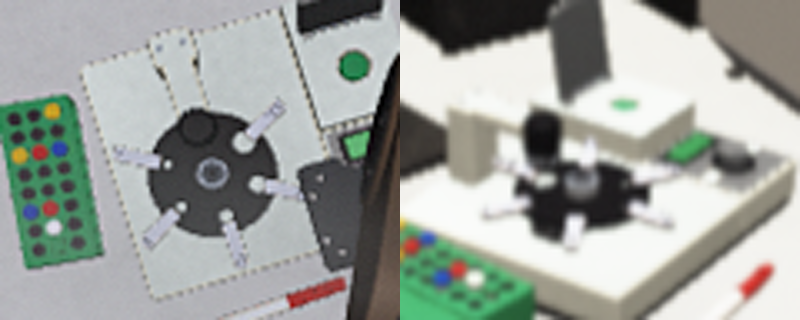

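Openings now visible: small on the left (168,163), growing counter-clockwise to 18 mm at upper right (243,143). So the widest is under the barrel at (200,128). The monitor face is at x=0.79, which leaves room behind the lid. I'll move behind the lid.

Request:
{"api": "apply_moves", "payload": {
  "plan": [
    [[20,0,0],[0,0,0]],
    [[60,0,0],[0,0,0]],
    [[105,0,0],[0,0,0]],
    [[150,-1,0],[0,0,0]],
    [[185,-2,0],[0,0,0]],
    [[207,-2,0],[0,0,0]],
    [[207,-2,20],[0,0,0]],
    [[207,-2,60],[0,0,0]],
    [[207,-2,95],[0,0,0]],
    [[207,-2,106],[0,0,0]]
  ]
}}

```text
t: 7.85
tcp_pos: [0.6812, 0.0197, 0.1106]
eef_rot: [-3.109, -0.449, 0.005]
force: [1.1, 0.2, 0.2]
width: 0.008
finger_force: 0.0
```

```bash
python3 -c "
from h import *
from bench import r
s=r.sense();print(st(s))"
```

```text
(7.85, array([121.7, -82. , 110.6]), array([1.1, 0.2, 0.2]), array([-0.07,  0.68,  1.51,  0.  ,  0.96,  1.22]))
```

Request:
{"api": "apply_moves", "payload": {
  "plan": [
    [[-8,2,0],[0,0,0]],
    [[-15,2,0],[0,0,0]],
    [[-21,2,0],[0,0,0]],
    [[-27,2,0],[0,0,0]],
    [[-33,2,0],[0,0,0]],
    [[-39,2,0],[0,0,0]],
    [[-44,2,0],[0,0,0]],
    [[-48,2,0],[0,0,0]],
    [[-50,2,0],[0,0,0]],
    [[-50,2,0],[0,0,0]]
  ]
}}

```text
t: 9.1
tcp_pos: [0.635, 0.0022, 0.1126]
eef_rot: [3.11, 0.447, 0.0]
force: [0.4, -0.4, -0.4]
width: 0.006
finger_force: 0.0
```

```bash
python3 -c "
from h import *
from bench import r
s=r.sense();print(st(s),shift(s,(-.068,-.085,.2)))"
```

```text
(9.1, array([ 72.4, -85.8, 112.6]), array([ 0.4, -0.4, -0.4]), array([-0.1 ,  0.62,  1.63, -0.  ,  0.89,  1.18])) (array([-140.4,   -0.8,  -87.4]), array([ 0., -0.,  0.]))
```

Request:
{"api": "apply_moves", "payload": {
  "plan": [
    [[0,0,-15],[0,0,0]],
    [[0,0,-45],[0,0,0]],
    [[0,0,-75],[0,0,0]],
    [[-20,0,-87],[0,0,0]],
    [[-55,0,-87],[0,0,0]],
    [[-95,0,-87],[0,0,0]],
    [[-125,0,-87],[0,0,0]],
    [[-140,-1,-87],[0,0,0]],
    [[-140,-1,-87],[0,0,0]],
    [[-140,-1,-87],[0,0,0]]
  ]
}}

```text
t: 10.35
tcp_pos: [0.5014, -0.0362, 0.1999]
eef_rot: [3.109, 0.448, 0.001]
force: [-0.4, 1.0, 0.4]
width: 0.009
finger_force: 0.0
```

```bash
python3 -c "
from h import *
from bench import r
s=r.sense();print(st(s),shift(s,(-.068,-.085,.065)))
d=r.snapshot('scene');np.savez('scene4.npz',**d);t=r.snapshot('top');np.savez('top4.npz',**t)
z=lambda i:cv2.resize(i,(400,320),interpolation=cv2.INTER_CUBIC)
cv2.imwrite('pics/t5.png',np.hstack([z(t['image'][110:210,200:320,::-1]),z(d['image'][150:220,210:310,::-1])]))"
```

```text
(10.35, array([-66.6, -85. , 199.9]), array([-0.4,  1. ,  0.4]), array([-0.2 ,  0.34,  1.87, -0.  ,  0.93,  1.08])) (array([-1.500e+00, -1.000e-01,  1.349e+02]), array([ 0., -0.,  0.]))
```

View pics/t5.png

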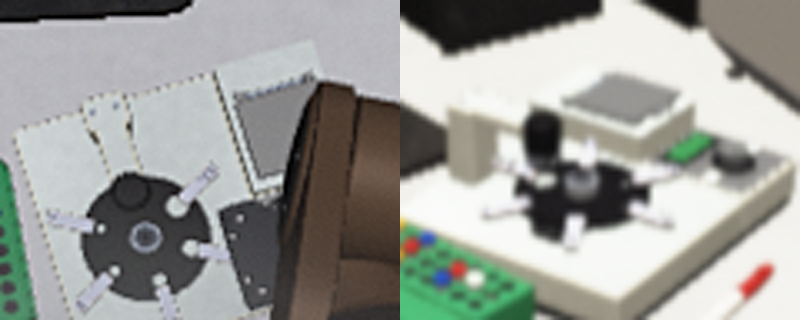

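The lid now lies flat on the block at (275,125) in the top view and (620,97) in the scene view. The wheel is unchanged. Now the key, gently.

Request:
{"api": "apply_moves", "payload": {
  "plan": [
    [[-1,0,30],[0,0,0]],
    [[-1,0,75],[0,0,0]],
    [[-1,0,110],[0,0,0]],
    [[-1,0,128],[0,0,0]],
    [[-1,0,134],[0,0,0]],
    [[-1,0,137],[0,0,0]],
    [[-1,0,139],[0,0,0]],
    [[-1,0,141],[0,0,0]],
    [[-1,0,142],[0,0,0]],
    [[-1,0,142],[0,0,0]]
  ]
}}

```text
t: 11.7
tcp_pos: [0.4997, -0.0366, 0.0579]
eef_rot: [3.109, 0.447, 0.001]
force: [0.5, 0.9, 2.2]
width: 0.003
finger_force: 1.0
```

```bash
python3 -c "
from h import *
from bench import r
s=r.sense();print(st(s))"
```

```text
(11.7, array([-68.3, -85. ,  57.9]), array([0.5, 0.9, 2.2]), array([-0.21,  0.55,  2.01, -0.  ,  0.58,  1.08]))
```

Request:
{"api": "apply_moves", "payload": {
  "plan": [
    [[0,0,1],[0,0,0]],
    [[0,0,1],[0,0,0]],
    [[0,0,2],[0,0,0]],
    [[0,0,2],[0,0,0]],
    [[0,0,3],[0,0,0]],
    [[0,0,3],[0,0,0]],
    [[0,0,3.5],[0,0,0]],
    [[0,0,3.5],[0,0,0]],
    [[0,0,4],[0,0,0]],
    [[0,0,4],[0,0,0]]
  ]
}}

```text
t: 12.95
tcp_pos: [0.4996, -0.0366, 0.0536]
eef_rot: [3.109, 0.447, 0.0]
force: [3.5, -0.7, 4.5]
width: 0.006
finger_force: 2.3
```

Request:
{"api": "apply_moves", "payload": {
  "plan": [
    [[0,0,0.5],[0,0,0]],
    [[0,0,0.5],[0,0,0]],
    [[0,0,1],[0,0,0]],
    [[0,0,1],[0,0,0]],
    [[0,0,1.5],[0,0,0]],
    [[0,0,1.5],[0,0,0]],
    [[0,0,2],[0,0,0]],
    [[0,0,2],[0,0,0]],
    [[0,0,2],[0,0,0]],
    [[0,0,2],[0,0,0]]
  ]
}}

```text
t: 14.2
tcp_pos: [0.4996, -0.0366, 0.0528]
eef_rot: [3.109, 0.447, 0.002]
force: [-1.2, 0.3, 24.6]
width: 0.008
finger_force: 11.8
```

```bash
python3 -c "
from h import *
from bench import r
for i in range(3): s=r.sense();print(st(s),s['finger_force']);r.snapshot('scene')"
```

```text
(14.2, array([-68.4, -84.9,  52.8]), array([-1.2,  0.3, 24.6]), array([-0.21,  0.56,  2.01, -0.  ,  0.57,  1.08])) 11.764438529860435
(14.25, array([-68.4, -84.9,  52.8]), array([-1.5,  1.2, 23.2]), array([-0.21,  0.56,  2.01, -0.  ,  0.57,  1.08])) 11.764268718653312
(14.3, array([-68.4, -85. ,  52.8]), array([-1.4,  0.3, 23.4]), array([-0.21,  0.56,  2.01, -0.  ,  0.57,  1.08])) 11.764283978033152
```

The force went 2.2 → 4.5 → 24 N with a hard stop at z = 52.8 mm, so the key went fully down. Now I'll release it.

Request:
{"api": "apply_moves", "payload": {
  "plan": [
    [[0,0,-3],[0,0,0]],
    [[0,0,-8],[0,0,0]],
    [[0,0,-15],[0,0,0]],
    [[0,0,-40],[0,0,0]],
    [[0,0,-80],[0,0,0]],
    [[0,0,-120],[0,0,0]],
    [[-20,40,-150],[0,0,0]],
    [[-50,85,-160],[0,0,0]],
    [[-80,130,-160],[0,0,0]],
    [[-110,170,-160],[0,0,0]]
  ]
}}

```text
t: 15.6
tcp_pos: [0.4405, -0.2319, 0.2117]
eef_rot: [-3.109, -0.447, 0.001]
force: [0.4, 0.3, -0.3]
width: 0.004
finger_force: 0.0
```

```bash
python3 -c "
from h import *
from bench import r
s=r.sense();print(st(s))
d=r.snapshot('scene');t=r.snapshot('top');np.savez('top5.npz',**t)
z=lambda i:cv2.resize(i,(400,320),interpolation=cv2.INTER_CUBIC)
cv2.imwrite('pics/t6.png',np.hstack([z(t['image'][110:240,180:336,::-1]),z(d['image'][150:220,210:310,::-1])]))"
```

```text
(15.6, array([-180.1, -255.7,  211.7]), array([ 0.4,  0.3, -0.3]), array([-0.62,  0.32,  1.87, -0.  ,  0.96,  0.67]))
```

View pics/t6.png

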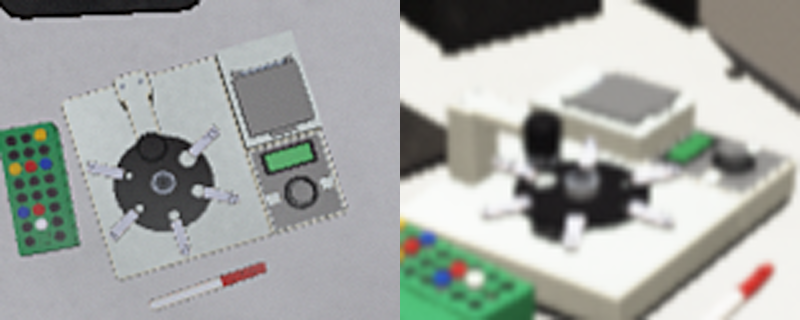

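The lid is shut at (272,98), the widest opening is under the barrel at (152,147), and the key is up at (300,192). The rack and marker have not moved. Handing in.

```bash
python3 -c "
from bench import r
print(r.hand_in())"
```

```text
the job is handed in; nothing more can be done
None
```

The job is handed in at about 16 s: the wheel went two clicks clockwise to the widest opening under the barrel, the lid is shut, and the key was then pressed fully down and released; the hand-in gave no verdict.

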